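Clamp the vacuum gauge onto its port

TASK

On the lab's vacuum line, shut the clamp on the port that carries the gauge head: swing its hinged half-ring fully home around the two flanges, then swing the latch bolt fully home into the half-ring's forked ear and let go. Do not touch the other port, the one with the bare open flange and no gauge.

Things in the scene. Friction and masses are not known exactly. Their poses are not given: they have to be found in the camera images.
- gauge_port: Upright fitting fixed to the bench, foot 120 mm wide. Origin: tube axis at bench level, z up. Two stacked 75 mm flanges (heights 80 to 96) and a grey gauge head on top, 40 mm wide, up to 145. Aluminium clamp 96 mm wide, heights 77 to 99: fixed half on the +x side, hinged half (clamp_jaw) closes over the -x side. Low side tube to x 85. Left or right of bare_port, 0.3 to 0.4 m away.
- clamp_jaw (a joint): Hinged half-ring, rad: 0 shut at its stop, grows opening clockwise seen from above, to 1.8; starts wide open. Vertical hinge at x 0, y 56 mm in gauge_port's frame. Round black grip post on it: 14 mm wide, upright, free from height 100 to 150, at x -62, y 0 when shut; turns with the joint. Forked ear at its end (shut: x -15, y -63). Stays where left; about 2 N at the post moves it.
- clamp_latch (a joint): Latch bolt, level 8 mm rod at height 88, rad: 0 latched at its stop, in the forked ear, pointing along gauge_port's -x; grows swinging out anticlockwise seen from above, to 2.0; starts out. Vertical pivot at x 16, y -72 mm in gauge_port's frame. Upright round black grip post 75 mm from the pivot: 14 mm wide, free from height 100 to 150. Stays where left; about 2 N at the post moves it.
- bare_port: Same fitting with the same kind of open clamp, half-ring and latch, but only one bare flange (top at 88 mm) with a dark open mouth and no gauge head. Origin: tube axis at bench level, z up. Its grip posts stand up to 150 mm from the axis and 150 mm high. Leave it untouched.
Mind the look-alikes: they are no part of the job. Leave any pink or yellow look-alike of the gauge_port alone.

How it is judged:
By the outcome, as a careful person would: the job done as asked, in the order asked, and still so for the second after the job is handed in, with the robot touching nothing.
It also fails if it takes over 48 s, if anything falls off the work surface, if the arm or the gripper's body presses on something with over 40 N, if the wrist force passes 120 N, or if a joint passes its speed limit or range.

ROBOT

A 7-joint arm with a two-finger parallel gripper is mounted at the origin on the work surface. World frame = base frame: x ahead of the robot, y to its left, z up, the work surface at z = 0. Lengths are in m, angles in rad, forces in N, time in s.
With the tool pointing down it reaches from about 0.4 to 0.875 m from the base axis. Payload 19.3 kg.
Tool frame: the origin (TCP) lies at the very end of the fingers, on their centre line; the grasp point (between the pads) lies arm.grip_point_offset behind it (arm.grip_point_offset is the distance from the TCP to the grasp point, in m); z points along the fingers, x is the direction in which the jaws open and shut, and the axes are right-handed (so a half turn about z gives the same grasp; the last joint's range is limited). The gripper opens to 85 mm and grips with 20 to 120 N. Pads are 22 mm wide; open, the fingers measure 114 mm over their backs; the gripper's body (76 mm by 85 mm) begins 54 mm behind the grasp point. The pads swing forward as they close: fully open they stand 13 mm farther back than shut.
Start: joints at [-1.252, 0.521, -0.036, 1.599, 0.021, 1.021, -0.113], TCP at [0.237, 0.578, 0.231] pointing down, gripper open.
Joint ranges: [-2.91, 2.91], [-0.3, 2.13], [-1.5, 1.42], [0.17, 2.43], [-1.26, 4.41], [0.16, 1.93], [-2.52, 2.52]. Speed limits (rad/s): [1.89, 1.89, 2.39, 2.39, 3.01, 3.01, 3.01].

INTERFACE

Orientations are given as a unit quaternion [w, x, y, z].
In Python, from station import arm gives the robot as it stands.
- The arm moves only by the tool arm_command, never from a script. Its argument "steps" is a list of rows, each a list of 7 numbers: the shift along the tool's x, y, z in m, then the turn, a rotation vector about the tool's x, y, z in degrees, then the finger opening in m, from 0 to 0.0854. In form: [[x, y, z, rx, ry, rz, gripper], ...]. A call has 1 to 8 rows; each row shifts and turns the commanded pose from where the row before left it, along the tool's axes as they then stand; what a row does not reach is not made up. A row lasts 1/12 s, in which the tool goes at most 41.7 mm and 7.16 degrees, less where a joint would pass 70% of its speed; a pose out of reach is approached as far as the arm can. A call with a gripper value outside its range is refused whole. The fingers move at their own pace and stop on an object; the grip force is fixed at half the most. Time passes only in rows, so rows that do not move let the fingers close. It gives the time, the measured TCP pose, the force and the opening at its end, in the units of the state.
- arm.get_obs(): the state, without advancing time (a new reading comes with each control period).
- arm.read_camera(name): name is "scene" or "top" or "wrist"; returns (picture, depth): 420x560x3 uint8, red, green, blue; 420x560 float32, m along the optical axis (not along the pixel's ray), 0 where there is no reading.
- arm.camera_model(name): a dict with "intrinsics" (3x3 intrinsics, pixels), "R" (3x3) and "t" (3): a world point X has camera coordinates R X + t; the wrist camera has in their place "hand_eye" (4x4, takes a point from camera to tool coordinates, whose origin is the TCP and whose axes are the tool frame's). Camera axes: x right, y down, z forward; pixel columns grow to the right and rows downward; lengths in m; the calibration is good to about 2 mm. A picture is of the moment at which its call begins: read the wrist's pose just before it. camera_model takes no time and is no camera call.
- arm.hand_in(): hands the job in, once; it reports no verdict.
The state is a dict: "time_s": time; "qpos": joint angles; "qvel": joint speeds; "effort": joint torques, N m; "position": TCP position; "tool_rot": TCP orientation; "ft_force": force on the tool from outside, world axes, zero at the start; "ft_torque": the same for the moment, N m; "opening": opening from 0.0 (shut) to 1.0 (fully open).
Only numpy, scipy, OpenCV 4.12 (cv2) and the standard library are available. Lean on these libraries where they do the work, as an engineer would, in place of code of your own. Each camera call takes 0.05 s, during which the arm holds its last target. There are 200 camera calls.

## Working session

There is one attempt and no reset: what is moved stays moved. The work goes in short steps, Python scripts to look and compute and a tool call to move; the robot and the scene stay as the last step left them, time stands still between calls to the robot, and variables do not carry over. Pictures are saved under pics/ and viewed, about 8 in all and at most 12, crops included, and the job is handed in when it is done.

Besides the shell and the picture viewer there is one more tool, called after "Emit:" in YAML: its name, and indented under it one key for each argument. arm_command: Moves the arm, as the interface text tells. Its arguments: {"type":"object","properties":{"steps":{"type":"array","items":{"type":"array","items":{"type":"number"}}}},"required":["steps"]}

```bash
mkdir -p pics; ls; python3 - <<'E'
from station import arm
import cv2,numpy as np
np.set_printoptions(precision=4,suppress=True)
print(arm.get_obs(), arm.grip_point_offset)
for n in ("scene","top"):
    p,d=arm.read_camera(n); cv2.imwrite(f"pics/{n}0.png",p[:,:,::-1]); np.savez(f"pics/{n}0.npz",p=p,d=d)
for n in ("scene","top","wrist"): print(n,arm.camera_model(n))
E
```

```text
pics
{'time_s': 0.0, 'qpos': array([-1.2522,  0.522 , -0.0363,  1.6   ,  0.0212,  1.0211, -0.1128]), 'qvel': array([-0.0015, -0.001 ,  0.0008, -0.0009,  0.0008,  0.001 , -0.0021]), 'effort': array([  0.0022, -92.7102,   1.9808, -36.9907,   0.0179,   0.0085,
         0.    ]), 'position': array([0.2368, 0.5781, 0.2307]), 'tool_rot': array([ 0.0003,  0.8304,  0.5572, -0.0004]), 'ft_force': array([-0.0308,  0.9722, -0.2643]), 'ft_torque': array([-0.0026,  0.0057, -0.025 ]), 'opening': 1.0043938446838725} 0.0187
scene {'intrinsics': array([[410.7255,   0.    , 285.0517],
       [  0.    , 410.7255, 211.7222],
       [  0.    ,   0.    ,   1.    ]]), 'R': array([[ 0.6985,  0.7156, -0.0049],
       [ 0.535 , -0.5267, -0.6606],
       [-0.4753,  0.4588, -0.7507]]), 't': array([-0.2968, -0.2082,  1.0226])}
top {'intrinsics': array([[427.7825,   0.    , 281.3432],
       [  0.    , 427.7825, 212.7537],
       [  0.    ,   0.    ,   1.    ]]), 'R': array([[-0.0222, -0.9998,  0.0005],
       [-0.9973,  0.0221, -0.0694],
       [ 0.0694, -0.002 , -0.9976]]), 't': array([0.0191, 0.4385, 0.9151])}
wrist {'intrinsics': array([[373.0653,   0.    , 282.0022],
       [  0.    , 373.0653, 207.5789],
       [  0.    ,   0.    ,   1.    ]]), 'hand_eye': array([[ 1.    , -0.0001, -0.0002,  0.0003],
       [ 0.0002,  0.9566,  0.2912, -0.0737],
       [ 0.0001, -0.2912,  0.9566, -0.1422],
       [ 0.    ,  0.    ,  0.    ,  1.    ]])}
```

View pics/scene0.png

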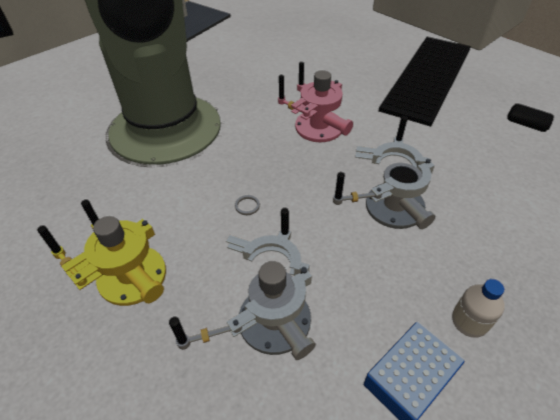

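View pics/top0.png

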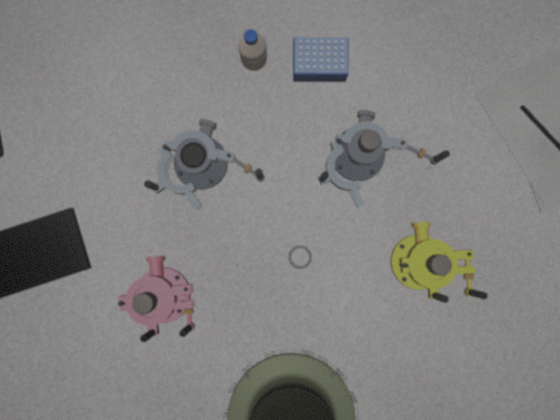

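The candidates in the top view are:
- Grey fitting with a gauge head at (368,145), scene (275,285). This is the target.
- Grey fitting with a dark open mouth at (193,155), scene (402,178). This is bare_port.
- Yellow look-alike at (438,262).
- Pink look-alike at (148,300).

The target's posts are at top (324,176) for the jaw and (440,156) for the latch. Next I'll measure them and check the choice in a close crop.

```bash
cat > h.py <<'E'
import numpy as np,cv2
from station import arm
np.set_printoptions(precision=4,suppress=True)
def cloud(n,d):
    m=arm.camera_model(n);K=m["intrinsics"];v,u=np.indices(d.shape)
    c=np.stack([(u-K[0,2])/K[0,0]*d,(v-K[1,2])/K[1,1]*d,d],-1)
    return (c-m["t"])@m["R"]          # R^T (c-t)
def ray(n,uv,z):
    m=arm.camera_model(n);C=-m["R"].T@m["t"]
    w=m["R"].T@np.linalg.inv(m["intrinsics"])@np.array([*uv,1.]);return C+w*(z-C[2])/w[2]
def blobs(mask,amin=6):
    n,l,s,c=cv2.connectedComponentsWithStats(mask.astype(np.uint8));return [(s[i,4],c[i],l==i) for i in range(1,n) if s[i,4]>=amin]
E
python3 - <<'E'
from h import *
out=[]
for n,(x,y,w,h_) in {"top":(290,80,180,150),"scene":(150,180,190,190)}.items():
    z=np.load(f"pics/{n}0.npz");p,d=z["p"],z["d"];P=cloud(n,d)
    roi=np.zeros(d.shape,bool);roi[y:y+h_,x:x+w]=1
    print(n,"high pts")
    for a,c,m in blobs(roi&(d>0)&(P[...,2]>.138)&(P[...,2]<.158)): print(a,c,np.median(P[m],0),P[m].max(0),P[m].min(0),p[m].mean(0), ray(n,c,.147))
    print(" dark")
    for a,c,m in blobs(roi&(p.max(2)<45)&(d>0),25): print(a,c,P[m].max(0),P[m].min(0))
    print(" flange foot yaw: side tube pts z .02-.05")
    out.append(cv2.resize(p[y:y+h_,x:x+w,::-1],(400,400),interpolation=2))
cv2.imwrite("pics/crop1.png",np.hstack(out))
E
```

```text
top high pts
330 [370.1   139.303] [ 0.5661 -0.1619  0.1426] [ 0.5848 -0.143   0.1464] [ 0.5472 -0.1815  0.1381] [97.4152 94.8091 92.8879] [ 0.5649 -0.1611  0.147 ]
55 [445.3455 153.5091] [ 0.5352 -0.3021  0.1468] [ 0.5416 -0.2961  0.1499] [ 0.529  -0.3094  0.139 ] [67.9818 66.6545 67.0909] [ 0.5347 -0.3019  0.147 ]
48 [324.75   174.5833] [ 0.4995 -0.0737  0.1478] [ 0.5064 -0.067   0.1506] [ 0.4937 -0.0797  0.1392] [65.6875 65.6875 66.0625] [ 0.4996 -0.0735  0.147 ]
 dark
 flange foot yaw: side tube pts z .02-.05
scene high pts
90 [284.9    212.5111] [ 0.5017 -0.0743  0.1491] [ 0.506  -0.0648  0.1528] [ 0.4937 -0.0796  0.1381] [38.4889 38.0778 37.7111] [ 0.5008 -0.0734  0.147 ]
580 [272.3828 273.3638] [ 0.5679 -0.1628  0.1455] [ 0.5857 -0.1419  0.1478] [ 0.5464 -0.181   0.1381] [92.95   89.8293 86.2241] [ 0.5686 -0.1636  0.147 ]
132 [174.8939 322.697 ] [ 0.5372 -0.3019  0.1496] [ 0.5416 -0.295   0.1526] [ 0.5282 -0.308   0.1381] [32.8409 32.3182 31.9773] [ 0.5358 -0.3017  0.147 ]
 dark
73 [337.5068 189.9315] [0.5128 0.0493 0.1412] [0.504  0.0454 0.0959]
164 [284.128  220.7988] [ 0.506  -0.0695  0.1528] [ 0.4944 -0.0796  0.0974]
93 [265.7527 287.8495] [ 0.5796 -0.1736  0.1414] [ 0.5581 -0.181   0.1146]
239 [177.6569 330.3305] [ 0.5419 -0.2967  0.1526] [ 0.5301 -0.3082  0.0951]
 flange foot yaw: side tube pts z .02-.05
```

View pics/crop1.png

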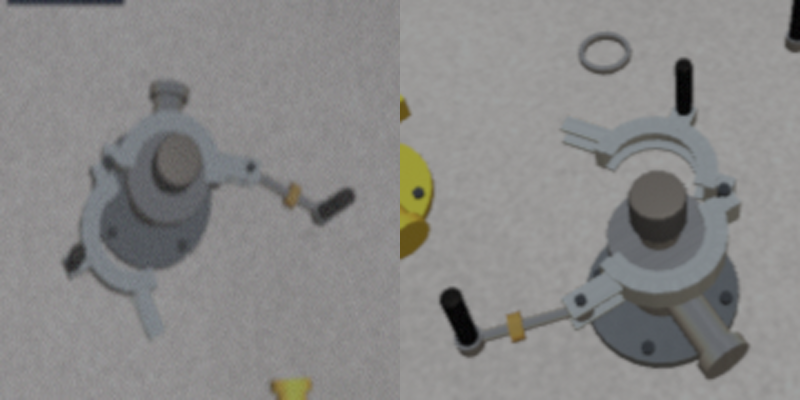

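The crop confirms the choice: the grey fitting with the gauge head has its jaw and latch open. The axis is at about (0.566, -0.162), the jaw post at (0.500, -0.0735) and the latch post at (0.535, -0.302). These are consistent with yaw ≈ -11°, which puts the jaw about 55° open and the latch about 75° out. I'll move over at a safe height.

Emit:
arm_command:
  steps:
    - [-0.028, 0.027, 0, 0, 0, 0, 0.035]
    - [-0.028, 0.027, 0, 0, 0, 0, 0.035]
    - [-0.028, 0.027, 0, 0, 0, 0, 0.035]
    - [-0.028, 0.027, 0, 0, 0, 0, 0.035]
    - [-0.028, 0.027, 0, 0, 0, 0, 0.035]
    - [-0.028, 0.027, 0, 0, 0, 0, 0.035]
    - [-0.028, 0.027, 0, 0, 0, 0, 0.035]
    - [-0.028, 0.027, 0, 0, 0, 0, 0.035]

```text
time_s: 0.77
position: [0.3521, 0.2873, 0.2313]
tool_rot: [0.0, 0.83, 0.557, -0.0]
ft_force: [1.2, 1.7, 0.7]
opening: 0.405
```

Emit:
arm_command:
  steps:
    - [-0.028, 0.027, 0, 0, 0, 0, 0.035]
    - [-0.028, 0.027, 0, 0, 0, 0, 0.035]
    - [-0.028, 0.027, 0, 0, 0, 0, 0.035]
    - [-0.028, 0.027, 0, 0, 0, 0, 0.035]
    - [-0.028, 0.027, 0, 0, 0, 0, 0.035]
    - [-0.028, 0.027, 0, 0, 0, 0, 0.035]
    - [-0.028, 0.027, 0, 0, 0, 0, 0.035]
    - [-0.028, 0.027, 0, 0, 0, 0, 0.035]

```text
time_s: 1.43
position: [0.467, -0.0019, 0.2314]
tool_rot: [-0.0, 0.83, 0.557, 0.0]
ft_force: [1.3, 0.3, -0.2]
opening: 0.41
```

Emit:
arm_command:
  steps:
    - [0, 0, 0, 0, 0, 7, 0.035]
    - [0, 0, 0, 0, 0, 7, 0.035]
    - [0, 0, 0, 0, 0, 7, 0.035]
    - [0, 0, 0, 0, 0, 7, 0.035]
    - [0, 0, 0, 0, 0, 7, 0.035]
    - [0, 0, 0, 0, 0, 7, 0.035]
    - [0, 0, 0, 0, 0, 7, 0.035]
    - [0, 0, 0, 0, 0, 7, 0.035]

```text
time_s: 2.1
position: [0.4667, -0.0, 0.2312]
tool_rot: [0.0, 0.995, 0.099, -0.0]
ft_force: [0.1, 0.6, -0.3]
opening: 0.413
```

Emit:
arm_command:
  steps:
    - [0, 0, 0, 0, 0, 7, 0.035]
    - [0, 0, 0, 0, 0, 7, 0.035]
    - [0, 0, 0, 0, 0, 7, 0.035]
    - [0, 0, 0, 0, 0, 7, 0.035]
    - [0, 0, 0, 0, 0, 7, 0.035]
    - [0, 0, 0, 0, 0, 7, 0.035]
    - [0, 0, 0, 0, 0, 7, 0.035]
    - [0, 0, 0, 0, 0, 7, 0.035]

```text
time_s: 2.77
position: [0.4667, 0.0, 0.2312]
tool_rot: [0.0, 0.925, -0.38, -0.0]
ft_force: [0.2, -1.1, 0.0]
opening: 0.409
```

Emit:
arm_command:
  steps:
    - [0, 0, 0, 0, 0, 7, 0.035]
    - [0, 0, 0, 0, 0, 7, 0.035]
    - [0, 0, 0, 0, 0, 7, 0.035]
    - [0, 0, 0, 0, 0, 7, 0.035]
    - [0, 0, 0, 0, 0, 7, 0.035]
    - [0, 0, 0, 0, 0, 7, 0.035]
    - [0, 0, 0, 0, 0, 7, 0.035]
    - [0, 0, 0, 0, 0, 7, 0.035]

```text
time_s: 3.43
position: [0.4667, 0.0001, 0.2313]
tool_rot: [-0.0, -0.639, 0.77, 0.0]
ft_force: [-0.6, -0.1, -0.4]
opening: 0.414
```

Emit:
arm_command:
  steps:
    - [0, 0, 0, 0, 0, 7, 0.035]
    - [0, 0, 0, 0, 0, 6, 0.035]
    - [0, 0, 0, 0, 0, 0, 0.035]

```text
time_s: 3.68
position: [0.4667, 0.0002, 0.2311]
tool_rot: [-0.0, -0.548, 0.837, -0.0]
ft_force: [-0.1, 0.8, 1.0]
opening: 0.406
```

```bash
cat >> h.py <<'E'
from scipy.spatial.transform import Rotation as Ro
def pose():
    o=arm.get_obs();w,x,y,z=o["tool_rot"];R=Ro.from_quat([x,y,z,w]).as_matrix();return o,o["position"],R
def yaw(R): return np.degrees(np.arctan2(R[1,0],R[0,0]))
E
python3 - <<'E'
from h import *
o,t,R=pose();p,d=arm.read_camera("wrist");cv2.imwrite("pics/w1.png",p[:,:,::-1])
m=arm.camera_model("wrist");K=m["intrinsics"];H=m["hand_eye"]
v,u=np.indices(d.shape);c=np.stack([(u-K[0,2])/K[0,0]*d,(v-K[1,2])/K[1,1]*d,d],-1)
P=(c@H[:3,:3].T+H[:3,3])@R.T+t
print(t,yaw(R),o["qpos"],o["opening"],o["ft_force"])
for a,cc,k in blobs((d>0)&(P[...,2]>.135)&(P[...,2]<.16),20): print(a,cc,P[k].min(0),P[k].max(0),P[k].mean(0),p[k].mean(0))
E
```

```text
[0.4667 0.0002 0.2311] -113.57213747825864 [-0.8549  0.4161  0.9629  2.0324 -0.4329  0.9099 -1.64  ] 0.4062693846162298 [-0.1377  0.7861  1.0044]
530 [370.9    119.2491] [ 0.4938 -0.0797  0.1351] [ 0.5075 -0.0659  0.1512] [ 0.5014 -0.0719  0.1478] [25.3604 25.283  26.7528]
510 [181.3804 187.5392] [0.5018 0.0447 0.1351] [0.5157 0.0587 0.1515] [0.5093 0.0502 0.1471] [22.7255 22.4922 23.7392]
```

View pics/w1.png

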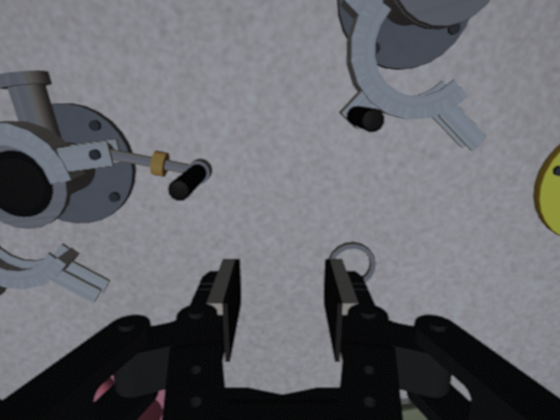

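The wrist view shows the target jaw post at (368,119), and bare_port's latch post at (185,187), 123 mm away from it. The jaw post is at (0.5007, -0.0728), which agrees with the fixed cameras. Next I'll move over it and lower with the fingers caging it.

Emit:
arm_command:
  steps:
    - [0.0265, -0.03, 0, 0, 0, 0, 0.035]
    - [0.0265, -0.03, 0, 0, 0, 0, 0.035]
    - [0, 0, 0, 0, 0, 0, 0.035]
    - [0, 0, 0.03, 0, 0, 0, 0.035]
    - [0, 0, 0.03, 0, 0, 0, 0.035]
    - [0, 0, 0, 0, 0, 0, 0.035]

```text
time_s: 4.23
position: [0.4987, -0.0715, 0.1677]
tool_rot: [-0.002, -0.551, 0.834, 0.002]
ft_force: [-0.1, -0.7, -1.3]
opening: 0.409
```

Emit:
arm_command:
  steps:
    - [0, 0, 0.03, 0, 0, 0, 0.035]
    - [0, 0, 0.02, 0, 0, 0, 0.035]
    - [0, 0, 0.012, 0, 0, 0, 0.035]
    - [0, 0, 0, 0, 0, 0, 0.035]

```text
time_s: 4.57
position: [0.5002, -0.0716, 0.1086]
tool_rot: [-0.001, -0.551, 0.835, 0.001]
ft_force: [-0.4, 0.3, -0.3]
opening: 0.41
```

```bash
cat > plan.py <<'E'
# arc rows: tool shifts for rotating about pivot by dth per row, tool turning along
from h import *
import sys
px,py,dth,n=map(float,sys.argv[1:5]);o,t,R=pose();a=np.radians(dth)
Q=Ro.from_euler('z',a).as_matrix();piv=np.array([px,py,t[2]])
print("t",t,"yaw",yaw(R),"F",o["ft_force"],"open",o["opening"],"q",o["qpos"])
print("radius",np.linalg.norm(t-piv),"row shift (constant in tool frame):",R.T@(piv+Q@(t-piv)-t),"turn z",-dth)
E
python3 plan.py 0.5767 -0.107 5 11
```

```text
t [ 0.5002 -0.0716  0.1086] yaw -113.1717229405819 F [-0.402   0.2908 -0.3114] open 0.4102583158858005 q [-0.4842  0.6453  0.7181  2.0399 -0.6601  0.7011 -1.3138]
radius 0.08424279383597832 row shift (constant in tool frame): [ 0.0073 -0.0001  0.    ] turn z -5.0
```

Emit:
arm_command:
  steps:
    - [0.0073, 0, 0, 0, 0, -5, 0.035]
    - [0.0073, 0, 0, 0, 0, -5, 0.035]
    - [0.0073, 0, 0, 0, 0, -5, 0.035]
    - [0.0073, 0, 0, 0, 0, -5, 0.035]
    - [0.0073, 0, 0, 0, 0, -5, 0.035]

```text
time_s: 4.98
position: [0.4931, -0.1071, 0.1111]
tool_rot: [-0.001, 0.72, -0.694, 0.001]
ft_force: [2.2, 2.2, -1.6]
opening: 0.407
```

```bash
python3 plan.py 0.5767 -0.107 5 11
```

```text
t [ 0.4931 -0.1071  0.1111] yaw -87.93062861624449 F [ 2.1718  2.2246 -1.5541] open 0.40685132663356316 q [-0.335   0.5957  0.5958  2.0397 -0.5389  0.6614 -0.9179]
radius 0.08358007073695212 row shift (constant in tool frame): [ 0.0073 -0.0001 -0.    ] turn z -5.0
```

Emit:
arm_command:
  steps:
    - [0.0073, 0, 0, 0, 0, -5, 0.035]
    - [0.0073, 0, 0, 0, 0, -5, 0.035]
    - [0.0073, 0, 0, 0, 0, -5, 0.035]
    - [0.0073, 0, 0, 0, 0, -5, 0.035]
    - [0.0073, 0, 0, 0, 0, -5, 0.035]
    - [0.0073, 0, 0, 0, 0, -5, 0.035]

```text
time_s: 5.48
position: [0.5039, -0.1495, 0.1112]
tool_rot: [-0.0, 0.875, -0.484, 0.001]
ft_force: [0.8, 2.1, -0.0]
opening: 0.408
```

```bash
python3 plan.py 0.5767 -0.107 3 11
```

```text
t [ 0.5039 -0.1495  0.1112] yaw -57.957986706253855 F [ 0.7776  2.055  -0.001 ] open 0.4078371822451341 q [-0.1471  0.5837  0.4451  1.9819 -0.3974  0.6593 -0.4599]
radius 0.08426783115117728 row shift (constant in tool frame): [0.0044 0.     0.    ] turn z -3.0
```

Emit:
arm_command:
  steps:
    - [0.004, 0, 0, 0, 0, -2, 0.035]
    - [0.003, 0, 0, 0, 0, -2, 0.035]
    - [0, 0, 0, 0, 0, 0, 0.035]

```text
time_s: 5.73
position: [0.5076, -0.1558, 0.1111]
tool_rot: [0.0, 0.89, -0.455, 0.001]
ft_force: [0.6, -0.3, -0.9]
opening: 0.411
```

Emit:
arm_command:
  steps:
    - [0.002, 0, 0, 0, 0, 0, 0.035]
    - [0, 0, 0, 0, 0, 0, 0.035]

```text
time_s: 5.9
position: [0.5084, -0.1567, 0.1102]
tool_rot: [0.0, 0.89, -0.456, 0.001]
ft_force: [-0.5, -0.1, 0.8]
opening: 0.41
```

Emit:
arm_command:
  steps:
    - [0.001, 0, 0, 0, 0, 0, 0.035]
    - [0, 0, 0, 0, 0, 0, 0.035]

```text
time_s: 6.07
position: [0.5087, -0.1573, 0.1096]
tool_rot: [0.0, 0.89, -0.456, 0.0]
ft_force: [0.3, -0.7, -0.2]
opening: 0.407
```

Emit:
arm_command:
  steps:
    - [0.003, 0, 0, 0, 0, 0, 0.035]
    - [0, 0, 0, 0, 0, 0, 0.035]

```text
time_s: 6.23
position: [0.5103, -0.1599, 0.1093]
tool_rot: [0.0, 0.89, -0.456, -0.0]
ft_force: [-0.8, 1.1, 0.6]
opening: 0.407
```

Emit:
arm_command:
  steps:
    - [0.002, 0, 0, 0, 0, 0, 0.035]
    - [0, 0, 0, 0, 0, 0, 0.035]

```text
time_s: 6.4
position: [0.5105, -0.1601, 0.1091]
tool_rot: [-0.0, 0.89, -0.456, -0.002]
ft_force: [-8.8, 9.8, 10.2]
opening: 0.41
```

```bash
cat > look.py <<'E'
from h import *
import sys
tag=sys.argv[1];o,t,R=pose();print(t,yaw(R),o["ft_force"])
out=[]
for n,(x,y,w,h_) in {"top":(290,80,180,150),"scene":(150,180,190,190)}.items():
    p,d=arm.read_camera(n);P=cloud(n,d);roi=np.zeros(d.shape,bool);roi[y:y+h_,x:x+w]=1
    for a,c,m in blobs(roi&(d>0)&(P[...,2]>.138)&(P[...,2]<.158)&(p.max(2)<85)): print(n,a,c,P[m].min(0),P[m].max(0))
    out.append(cv2.resize(p[y:y+h_,x:x+w,::-1],(400,400),interpolation=2))
cv2.imwrite(f"pics/{tag}.png",np.hstack(out))
E
python3 look.py l1
```

```text
[ 0.5105 -0.1601  0.1091] -54.2512015300717 [-8.778   9.846  10.1812]
scene 8 [255.5 239.5] [ 0.505  -0.1409  0.1399] [ 0.5076 -0.1391  0.1485]
scene 17 [249.9412 262.2353] [ 0.5295 -0.1786  0.1387] [ 0.5376 -0.1698  0.1574]
scene 78 [272.5769 282.5769] [ 0.5571 -0.1808  0.1382] [ 0.5853 -0.1526  0.1439]
scene 117 [174.7265 323.1709] [ 0.5283 -0.3083  0.1381] [ 0.5413 -0.2966  0.1538]
```

View pics/l1.png

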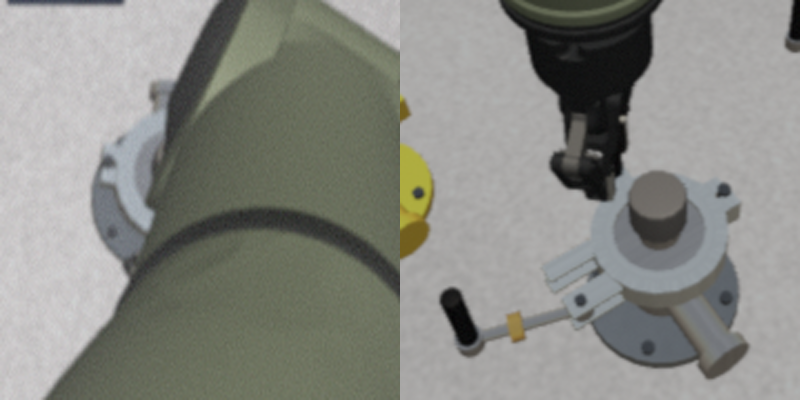

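The jaw looks shut around the flanges in the scene crop, and about 13 N now opposes the push where the stop should be. I'll press slightly more, then back off to centre and lift.

Emit:
arm_command:
  steps:
    - [0.001, 0, 0, 0, 0, 0, 0.035]
    - [0, 0, 0, 0, 0, 0, 0.035]
    - [0, 0, 0, 0, 0, 0, 0.035]

```text
time_s: 6.75
position: [0.5105, -0.1602, 0.109]
tool_rot: [-0.001, 0.89, -0.456, -0.002]
ft_force: [-12.2, 14.1, 13.6]
opening: 0.412
```

Emit:
arm_command:
  steps:
    - [-0.006, 0, 0, 0, 0, 0, 0.035]
    - [-0.004, 0, 0, 0, 0, 0, 0.035]
    - [0, 0, 0, 0, 0, 0, 0.035]

```text
time_s: 7.0
position: [0.5061, -0.1537, 0.1093]
tool_rot: [0.0, 0.89, -0.456, 0.0]
ft_force: [-0.0, 0.1, -0.1]
opening: 0.405
```

Emit:
arm_command:
  steps:
    - [0, 0, -0.03, 0, 0, 0, 0.035]
    - [0, 0, -0.03, 0, 0, 0, 0.035]
    - [0, 0, -0.03, 0, 0, 0, 0.035]
    - [0, 0, -0.02, 0, 0, 0, 0.035]
    - [0, 0, 0, 0, 0, 0, 0.035]

```text
time_s: 7.42
position: [0.508, -0.155, 0.2231]
tool_rot: [-0.001, 0.89, -0.456, 0.003]
ft_force: [0.0, 0.2, 0.9]
opening: 0.412
```

```bash
cat > wl.py <<'E'
from h import *
import sys
o,t,R=pose();p,d=arm.read_camera("wrist");cv2.imwrite(f"pics/{sys.argv[1]}.png",p[:,:,::-1])
m=arm.camera_model("wrist");K=m["intrinsics"];H=m["hand_eye"]
v,u=np.indices(d.shape);c=np.stack([(u-K[0,2])/K[0,0]*d,(v-K[1,2])/K[1,1]*d,d],-1)
P=(c@H[:3,:3].T+H[:3,3])@R.T+t
print(t,yaw(R),o["qpos"],o["time_s"],o["ft_force"])
for a,cc,k in blobs((d>0)&(P[...,2]>.135)&(P[...,2]<.16),20): print(a,cc,P[k].min(0),P[k].max(0),(P[k].max(0)+P[k].min(0))/2,p[k].mean())
E
python3 wl.py w2
```

```text
[ 0.508  -0.155   0.2231] -54.305999245075405 [-0.2101  0.4255  0.531   1.8813 -0.271   0.8999 -0.4969] 7.4167 [0.0379 0.236  0.8665]
3456 [346.9401 146.8984] [ 0.5474 -0.1807  0.1352] [ 0.5867 -0.142   0.1469] [ 0.5671 -0.1613  0.141 ] 87.38184799382717
487 [273.6324 216.961 ] [ 0.4997 -0.1571  0.1352] [ 0.5132 -0.1437  0.1514] [ 0.5064 -0.1504  0.1433] 25.80766598220397
579 [480.8083 306.0259] [ 0.5293 -0.3089  0.135 ] [ 0.5431 -0.2945  0.1513] [ 0.5362 -0.3017  0.1432] 21.185377086931492
```

View pics/w2.png

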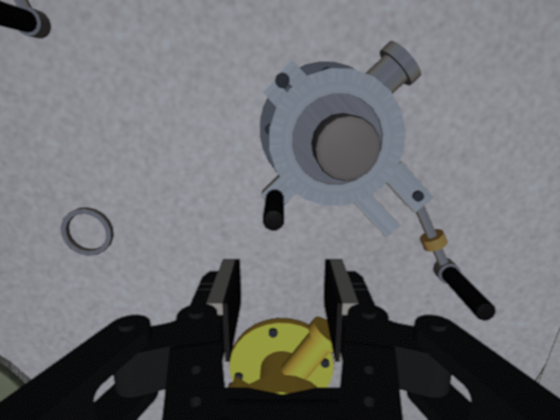

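The wrist view shows the jaw shut, its ear at (375,215) and its post at (273,217). The post is 61.6 mm from the axis, against an expected 62. The latch post top is at (485,310), which gives (0.536, -0.302). I'm moving there now.

Emit:
arm_command:
  steps:
    - [0.034, 0.0157, 0, 0, 0, 0, 0.035]
    - [0.034, 0.0157, 0, 0, 0, 0, 0.035]
    - [0.034, 0.0157, 0, 0, 0, 0, 0.035]
    - [0.034, 0.0157, 0, 0, 0, 0, 0.035]
    - [0, 0, 0, 0, 0, -7, 0.035]
    - [0, 0, 0, 0, 0, -7, 0.035]
    - [0, 0, 0, 0, 0, -7, 0.035]
    - [0, 0, 0, 0, 0, -7, 0.035]

```text
time_s: 8.13
position: [0.5343, -0.3014, 0.2179]
tool_rot: [-0.0, 0.974, -0.225, -0.001]
ft_force: [0.1, 0.6, -1.0]
opening: 0.413
```

Emit:
arm_command:
  steps:
    - [0, 0, 0, 0, 0, 0, 0.035]
    - [0, 0, 0, 0, 0, 0, 0.035]

```text
time_s: 8.3
position: [0.5344, -0.3013, 0.2185]
tool_rot: [-0.0, 0.973, -0.229, -0.0]
ft_force: [-1.5, -0.4, 0.2]
opening: 0.411
```

```bash
python3 plan.py 0.5696 -0.235 -5 11; python3 -c "
from h import *
o,t,R=pose();print('to post',R.T@(np.array([.5362,-.3017,.108])-t))"
```

```text
t [ 0.5344 -0.3013  0.2185] yaw -26.52330065364408 F [-1.5085 -0.405   0.1853] open 0.4110897738835058 q [ 0.1573  0.5464  0.3858  1.6603 -0.2375  0.9822  0.1622]
radius 0.0751084400974989 row shift (constant in tool frame): [-0.0065 -0.0005  0.    ] turn z 5.0
to post [ 0.0019 -0.0005  0.1105]
```

Emit:
arm_command:
  steps:
    - [0.002, 0, 0.03, 0, 0, 0, 0.035]
    - [0, 0, 0.03, 0, 0, 0, 0.035]
    - [0, 0, 0.03, 0, 0, 0, 0.035]
    - [0, 0, 0.02, 0, 0, 0, 0.035]
    - [0, 0, 0, 0, 0, 0, 0.035]

```text
time_s: 8.72
position: [0.5345, -0.3008, 0.1051]
tool_rot: [-0.0, 0.973, -0.229, -0.003]
ft_force: [-0.6, 0.2, -0.3]
opening: 0.412
```

```bash
python3 plan.py 0.5696 -0.235 -5 11
```

```text
t [ 0.5345 -0.3008  0.1051] yaw -26.50576721296665 F [-0.6443  0.181  -0.2815] open 0.4117088253794828 q [ 0.197   0.6882  0.3281  1.7405 -0.298   0.7684  0.2101]
radius 0.07461118321114138 row shift (constant in tool frame): [-0.0065 -0.0005  0.    ] turn z 5.0
```

Emit:
arm_command:
  steps:
    - [-0.0065, -0.0004, -0.003, 0, 0, 5, 0.035]
    - [-0.0065, -0.0004, 0, 0, 0, 5, 0.035]
    - [-0.0065, -0.0004, 0, 0, 0, 5, 0.035]
    - [-0.0065, -0.0004, 0, 0, 0, 5, 0.035]
    - [-0.0065, -0.0004, 0, 0, 0, 5, 0.035]
    - [-0.0065, -0.0004, 0, 0, 0, 5, 0.035]
    - [-0.0065, -0.0004, 0, 0, 0, 5, 0.035]

```text
time_s: 9.3
position: [0.5048, -0.2711, 0.1137]
tool_rot: [0.0, 0.858, -0.513, 0.001]
ft_force: [0.4, -2.9, -0.8]
opening: 0.406
```

```bash
python3 plan.py 0.5696 -0.235 -5 11
```

```text
t [ 0.5048 -0.2711  0.1137] yaw -61.755099529689666 F [ 0.4431 -2.8534 -0.8183] open 0.4061979250530179 q [ 0.0443  0.6538  0.5007  1.8591 -0.4472  0.7397 -0.2839]
radius 0.0741586819617499 row shift (constant in tool frame): [-0.0065 -0.0002 -0.    ] turn z 5.0
```

Emit:
arm_command:
  steps:
    - [-0.0065, -0.0002, 0.001, 0, 0, 5, 0.035]
    - [-0.0065, -0.0002, 0.001, 0, 0, 5, 0.035]
    - [-0.0065, -0.0002, 0, 0, 0, 5, 0.035]
    - [-0.0065, -0.0002, 0, 0, 0, 5, 0.035]
    - [-0.0065, -0.0002, 0, 0, 0, 5, 0.035]
    - [-0.0065, -0.0002, 0, 0, 0, 5, 0.035]
    - [-0.0065, -0.0002, 0, 0, 0, 5, 0.035]
    - [0, 0, 0, 0, 0, 0, 0.035]

```text
time_s: 9.97
position: [0.4962, -0.2255, 0.1113]
tool_rot: [0.001, -0.665, 0.747, -0.0]
ft_force: [0.4, 1.2, -0.5]
opening: 0.413
```

```bash
python3 plan.py 0.5696 -0.235 -5 11
```

```text
t [ 0.4962 -0.2255  0.1113] yaw -96.61085549375818 F [ 0.3739  1.2176 -0.5067] open 0.4128200548422738 q [-0.1435  0.672   0.668   1.9382 -0.609   0.741  -0.8018]
radius 0.0739725528362352 row shift (constant in tool frame): [-0.0064 -0.0004  0.    ] turn z 5.0
```

Emit:
arm_command:
  steps:
    - [-0.005, 0, 0, 0, 0, 4, 0.035]
    - [-0.004, 0, 0, 0, 0, 0, 0.035]
    - [0, 0, 0, 0, 0, 0, 0.035]

```text
time_s: 10.22
position: [0.4969, -0.2172, 0.1108]
tool_rot: [0.0, -0.642, 0.767, -0.0]
ft_force: [0.7, -0.7, -0.1]
opening: 0.407
```

Emit:
arm_command:
  steps:
    - [-0.002, 0, 0, 0, 0, 0, 0.035]
    - [0, 0, 0, 0, 0, 0, 0.035]

```text
time_s: 10.38
position: [0.497, -0.2157, 0.1105]
tool_rot: [0.0, -0.642, 0.767, -0.0]
ft_force: [0.5, 0.1, 0.5]
opening: 0.408
```

Emit:
arm_command:
  steps:
    - [-0.002, 0, 0, 0, 0, 0, 0.035]
    - [0, 0, 0, 0, 0, 0, 0.035]

```text
time_s: 10.55
position: [0.4973, -0.2137, 0.1104]
tool_rot: [0.0, -0.641, 0.767, 0.0]
ft_force: [0.6, -1.7, 1.0]
opening: 0.412
```

Emit:
arm_command:
  steps:
    - [-0.002, 0, 0, 0, 0, 0, 0.035]
    - [0, 0, 0, 0, 0, 0, 0.035]

```text
time_s: 10.72
position: [0.4976, -0.2116, 0.1103]
tool_rot: [-0.0, -0.641, 0.768, 0.0]
ft_force: [-0.4, -0.7, 0.6]
opening: 0.414
```

Emit:
arm_command:
  steps:
    - [-0.002, 0, 0, 0, 0, 0, 0.035]
    - [0, 0, 0, 0, 0, 0, 0.035]

```text
time_s: 10.88
position: [0.4977, -0.2113, 0.1104]
tool_rot: [-0.001, -0.641, 0.768, -0.001]
ft_force: [-1.4, -10.9, -3.8]
opening: 0.41
```

The stop was reached where predicted, at y ≈ -0.211, with about 11 N opposing. I'll press 1 mm more, back off, lift and check.

Emit:
arm_command:
  steps:
    - [-0.001, 0, 0, 0, 0, 0, 0.035]
    - [0, 0, 0, 0, 0, 0, 0.035]
    - [0, 0, 0, 0, 0, 0, 0.035]

```text
time_s: 11.13
position: [0.4977, -0.2111, 0.1104]
tool_rot: [-0.001, -0.64, 0.768, -0.001]
ft_force: [-2.2, -16.9, -6.2]
opening: 0.411
```

Emit:
arm_command:
  steps:
    - [0.006, 0, 0, 0, 0, 0, 0.035]
    - [0.004, 0, 0, 0, 0, 0, 0.035]
    - [0, 0, 0, 0, 0, 0, 0.035]

```text
time_s: 11.38
position: [0.4963, -0.2192, 0.1104]
tool_rot: [0.0, -0.641, 0.768, -0.0]
ft_force: [0.2, -0.9, -0.1]
opening: 0.414
```

Emit:
arm_command:
  steps:
    - [0, 0, -0.03, 0, 0, 0, 0.035]
    - [0, 0, -0.03, 0, 0, 0, 0.035]
    - [0, 0, -0.03, 0, 0, 0, 0.035]
    - [0, 0, -0.03, 0, 0, 0, 0.035]
    - [0, 0, 0, 0, 0, 0, 0.035]

```text
time_s: 11.8
position: [0.498, -0.2194, 0.235]
tool_rot: [0.002, -0.641, 0.768, -0.002]
ft_force: [0.4, -0.3, 0.8]
opening: 0.406
```

```bash
python3 wl.py w3
```

```text
[ 0.498  -0.2194  0.235 ] -100.27635303878203 [-0.2858  0.5184  0.8478  1.8443 -0.465   0.9832 -0.9894] 11.8 [ 0.4172 -0.2946  0.7759]
3347 [172.0696 123.1667] [ 0.5473 -0.1818  0.1351] [ 0.5865 -0.1432  0.1468] [ 0.5669 -0.1625  0.1409] 87.4302360322677
440 [286.9045 215.2568] [ 0.4895 -0.229   0.135 ] [ 0.5032 -0.2156  0.1515] [ 0.4964 -0.2223  0.1432] 26.974242424242423
483 [178.7329 219.4472] [ 0.4993 -0.1581  0.135 ] [ 0.5129 -0.1444  0.1514] [ 0.5061 -0.1513  0.1432] 23.63768115942029
380 [409.6    408.0605] [ 0.312  -0.2994  0.1432] [ 0.3433 -0.2828  0.147 ] [ 0.3276 -0.2911  0.1451] 79.7298245614035
```

View pics/w3.png

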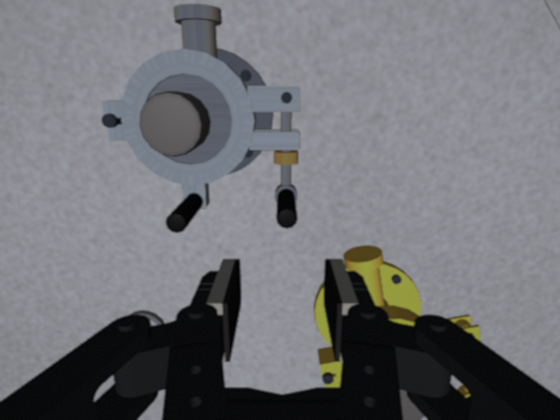

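The wrist view shows the latch rod lying in the forked ear, its nut at (286,157) just outside the ear and its post at (287,208). The jaw post is unmoved at (185,212). The two post positions give port yaws of -10.2° and -10.4°, so both parts agree with being fully shut. The gripper is clear.

```bash
python3 -c "
from station import arm
print(arm.hand_in())"
```

```text
the job is handed in; nothing more can be done
None
```

I shut the clamp on the gauge-head port and handed the job in at about 11.8 s. I caged the jaw post loosely between the fingers and swung the half-ring home to its stop. Then I swung the latch bolt home into the forked ear the same way, backed off and lifted clear.

- **Stops:** each part stopped moving where predicted. The total force was about 23 N at the jaw stop and 18 N at the latch stop, well under the limits.
- **Final wrist view:** the rod lies in the fork with its nut just outside the ear. The two grip posts are 71.7 mm apart, against an expected 72.1 mm, and the jaw post is about 61.8 mm from the axis, against 62 mm. The two post bearings agree on the port's yaw to within 0.2°.
- **Not touched:** the only contact forces came while pushing the two target posts. I never lowered the gripper near bare_port or the yellow and pink look-alikes, but I took no final picture of bare_port.

No check failed. One oddity is that 6 to 14 N of vertical force showed up along with each push against a stop. It vanished as soon as I backed off.

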